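Hold a printing block into the corner of a carving board

TASK

On the carving board one long printing block and one short block lie on either side of the stop block that sits against the fence. Bring the long block into the corner that the fence and the stop form on its own side, its end square and flush against the fence and its long side against the stop, and keep it held there with one firm diagonal push: into the fence, sideways into the stop and down onto the board, all at once. Leave the short block and the gouge on the board where they are, and finish while still holding the long block pressed in (do not let go).

Things in the scene. Friction and masses are not known exactly. Their poses are not given: they have to be found in the camera images.
- board: Flat waxed plywood carving board (friction with the blocks about 0.35), fixed to the bench; 290 mm along its x, 440 mm along its y, 12 mm thick (top 12 mm above the bench). Origin at bench level, mid-way along y, 160 mm from the edge nearest the robot and 130 mm from the far edge. Its x axis points away from the robot towards the fence, whose face is at x = 90 mm; y to the robot's left; z up.
- fence: Straight wooden bar fixed on the board's top along its far side: 440 mm long (its y), 28 mm thick, 36 mm high. Origin on the board's top, at mid-length of the flat face that looks back towards the robot; that face is the plane x = 0 of this frame. x points away from the robot, square to the face; y runs along the face to the robot's left; z up.
- stop: Small fixed wooden stop block on the board, touching the fence near mid-length: reaches 34 mm from the fence's face towards the robot, 30 mm wide along the fence (15 mm either side of its origin), 30 mm high. Origin on the board's top, where the stop meets the fence's face, mid-width. Same axes as the fence. The long block lies to its left or right.
- block: The long printing block, to be held: loose wood with a grey top layer, 110 mm long (its x), 52 wide (its y), 30 high, 0.11 to 0.23 kg, flat on the board on one side of the stop, 30 to 85 mm short of the fence, within 15 degrees of square to it. Origin: centre of its underside. If gripped across its width by the half away from the fence, fingers stay clear of the stop when it is home.
- offcut: The short block, to be left alone: same make, width and height as the long one but only 55 mm long (its x), loose on the board on the other side of the stop. Origin at the centre of its underside.
- gouge: A carving gouge with a dark wooden handle, to be left alone: about 120 mm long and 16 mm thick, loose, lying along the board's edge nearest the robot. Origin on its underside, near the middle of its length; its y runs along it.

How it is judged:
At the end, for the whole second after the job is handed in: Held in the last second: the long block presses on fence > 2 N, stop > 2 N and board > 4 N at once, fingers on it > 2 N; square to the fence within 0.04 rad, flat (tilt < 0.04 rad, underside within 2 mm of the board's top), at rest (< 10 mm/s) (contact force between block and fence above 2 N and contact force between block and stop above 2 N and contact force between block and board above 4 N and contact force between the fingers and block above 2 N and angle between the x axis of block and the x axis of fence, either way round below 0.04 rad and angle between block's own z axis and vertical below 0.04 rad and z of block in the frame of board below 0.014 m and linear speed of block below 0.01 m/s); the arm keeps its last pose, push and grip.
It fails at once if the short block is shifted by more than 15 mm (distance of offcut from where it was at the start of the episode above 0.015 m).
It fails at once if the gouge is shifted by more than 15 mm (distance of gouge from where it was at the start of the episode above 0.015 m).
It also fails if it takes over 40 s, if anything falls off the work surface, if the arm or the gripper's body presses on something with over 40 N, if the wrist force passes 120 N, or if a joint passes its speed limit or range.

ROBOT

A 6-joint arm with a two-finger parallel gripper is mounted at the origin on the work surface. World frame = base frame: x ahead of the robot, y to its left, z up, the work surface at z = 0. Lengths are in m, angles in rad, forces in N, time in s.
With the tool pointing down it reaches from about 0.375 to 0.9 m from the base axis. Payload 3.1 kg.
Tool frame: the origin (TCP) lies between the finger pads; the fingertips stand 22 mm ahead of it and the grasp point (between the pads) lies 3 mm ahead of it; z points along the fingers, y is the line along which they close (so a half turn about z gives the same grasp; the last joint's range is limited). The gripper opens to 87 mm and grips with 3 to 60 N. Pads are 19 mm wide; open, the fingers measure 117 mm over their backs; the gripper's body (75 mm by 190 mm) begins 51 mm behind the grasp point.
Start: joints at [-1.44, 0.527, 1.433, -0, 1.181, -0.178], TCP at [0.191, -0.595, 0.245] pointing down, gripper open.
Joint ranges: [-3.08, 3.08], [-0.75, 2.2], [0.22, 2.44], [-1.43, 4.57], [0, 2.65], [-2.85, 2.85]. Speed limits (rad/s): [2.79, 2.79, 3.14, 3.14, 3.14, 3.14].

INTERFACE

Orientations are given as a unit quaternion [x, y, z, w].
In Python, from rig import get_obs, camera, get_calibration, hand_in, cut_out gives the robot as it stands.
- The arm moves only by the shell command python3 -m inch 'ROWS' [OPENING] [FORCE]. ROWS is JSON, one flat list of numbers, 6 for each row, row after row: the shift along the tool's x, y, z scaled (see below), then the turn, a rotation vector about the tool's x, y, z scaled (see below). A call has 1 to 20 rows; each row is the pose to reach, as a shift and turn from the pose commanded when the call began, along the tool's axes at that moment; what a row does not reach only later rows make up. The controller multiplies each number of a shift by 0.08 m and each number of a turn by 90 degrees. A row lasts 1/12 s, in which the tool goes at most 41.7 mm and 7.16 degrees, less where a joint would pass 70% of its speed; a pose out of reach is approached as far as the arm can. A call with a number of a shift or a turn outside -1 to 1 is refused whole. A call with a gripper value outside its range is refused whole. OPENING is the finger opening in mm, from 0 to 87, set as the call begins (- or left out, the last holds). The fingers move at their own pace and stop on an object; FORCE is the grip in N (left out, the last holds). Time passes only in rows, so rows that repeat a pose let the fingers close. It gives the time, the measured TCP pose, the force, the opening and the grip force at its end, in the units of the state.
- get_obs(): the state, without advancing time (a new reading comes with each control period).
- camera(name): name is "side" or "top" or "wrist"; returns the picture (400x640x3 uint8, red, green, blue); there is no depth.
- get_calibration(name): a dict with "vertical_fov" (degrees; the focal length in pixels is half the picture's height over the tangent of half this angle, whatever the lens; pixels are square), "cx", "cy" (the principal point, pixels), "T" (4x4, takes a point from camera to world coordinates). Camera axes: x right, y down, z forward; pixel columns grow to the right and rows downward; lengths in m; the calibration is good to about 2 mm. The wrist camera is an equidistant fisheye: a pixel r from the principal point sees the ray r / f radians off the axis. A picture is of the moment at which its call begins: read the wrist's pose just before it. get_calibration takes no time and is no camera call; for the wrist camera it gives the pose at the moment of the call.
- hand_in(): hands the job in; it is judged then, once.
Trained networks look in the newest picture that a camera, given by its name, has taken for a name from the list of things; names that differ only in an ending like _2 or _b are one class to them, and where a whole thing is asked for, a point or a joint stands for the part that bears it (a point fixed in the world has none). Each returns a list of dicts, best first, with "conf" (0 to 1); they miss things now and then, are a little off and sometimes report something else, mostly with a low value. They report only what shows in the picture. A call takes as long as a camera call.
- cut_out(camera, thing): "region" (400x640 bool, what is visible of it) and "bbox" ([left, top, right, bottom] in pixels, round what is visible of it).
The state is a dict: "time": time; "q": joint angles; "joint_velocities": joint speeds; "joint_torque": joint torques, N m; "position": TCP position; "tool_rot": TCP orientation; "ft_force": force on the tool from outside, world axes, zero at the start; "moment": the same for the moment, N m; "grip_width": finger opening in m; "grip_force": force on a finger pad.
Only numpy, scipy, OpenCV 4.12 (cv2) and the standard library are available. Lean on these libraries where they do the work, as an engineer would, in place of code of your own. Each camera call takes 0.05 s, during which the arm holds its last target. There are 200 camera calls.

## Working session

There is one attempt and no reset: what is moved stays moved. The work goes in short steps, Python scripts to look and compute and a shell command to move; the robot and the scene stay as the last step left them, time stands still between calls to the robot, and variables do not carry over. Pictures are saved under pics/ and viewed, at most 10 in all, crops included, and the job is handed in when it is done.

```bash
mkdir -p pics; cat > h.py <<'E'
import numpy as np, cv2
from rig import *
from scipy.spatial.transform import Rotation as R
def ray(name,px,c=None):
    c=c or get_calibration(name); f=200/np.tan(np.radians(c["vertical_fov"])/2)
    T=np.array(c["T"]); u=np.atleast_2d(px).astype(float)-[c["cx"],c["cy"]]
    if name=="wrist":
        r=np.linalg.norm(u,axis=1)+1e-9; a=r/f
        d=np.c_[u/r[:,None]*np.sin(a)[:,None],np.cos(a)]
    else: d=np.c_[u/f,np.ones(len(u))]
    return T[:3,3],d@T[:3,:3].T
def toz(name,px,z,c=None):
    o,d=ray(name,px,c); return o+d*((z-o[2])/d[:,2])[:,None]
E
python3 - <<'E'
from h import *
o=get_obs(); print({k:np.round(v,3) for k,v in o.items()})
for n in("top","side"):
    im=camera(n); cv2.imwrite(f"pics/{n}0.png",im[...,::-1])
    print(n,np.round(get_calibration(n)["T"],3).tolist())
    for t in("block","offcut","stop","fence","gouge","board"):
        for r in cut_out(n,t)[:2]:
            m=r["region"].astype(np.uint8); b=cv2.minAreaRect(cv2.findNonZero(m)); box=cv2.boxPoints(b)
            z={"block":.042,"offcut":.042,"stop":.042,"fence":.048,"gouge":.02,"board":.012}[t]
            print(n,t,round(r["conf"],2),r["bbox"],np.round(toz(n,box,z)[:,:2],3).tolist())
E
```

```text
{'time': np.float64(0.0), 'q': array([-1.439,  0.528,  1.434, -0.   ,  1.181, -0.178]), 'joint_velocities': array([-0.001, -0.001, -0.001, -0.001,  0.001, -0.   ]), 'joint_torque': array([-1.0000e-03, -4.4005e+01, -1.7660e+01,  6.3000e-02,  5.8000e-02,
       -0.0000e+00]), 'position': array([ 0.19 , -0.595,  0.244]), 'tool_rot': array([ 0.988,  0.154,  0.   , -0.001]), 'ft_force': array([ 0.535, -0.563, -0.925]), 'moment': array([ 0.055,  0.043, -0.041]), 'grip_force': np.float64(0.0), 'grip_width': np.float64(0.087)}
top [[0.01, -0.996, 0.092, 0.499], [-1.0, -0.01, -0.0, 0.03], [0.001, -0.092, -0.996, 0.716], [0.0, 0.0, 0.0, 1.0]]
top block 0.92 [395.6, 194.8, 441.8, 266.6] [[0.56, -0.089], [0.572, -0.145], [0.466, -0.165], [0.455, -0.109]]
top offcut 0.93 [254.0, 223.2, 288.2, 264.2] [[0.466, 0.122], [0.521, 0.12], [0.518, 0.066], [0.463, 0.069]]
top stop 0.81 [338.4, 150.0, 356.9, 175.6] [[0.637, -0.001], [0.637, -0.032], [0.6, -0.032], [0.6, -0.001]]
top fence 0.86 [197.8, 126.5, 484.4, 157.6] [[0.652, 0.211], [0.677, -0.227], [0.642, -0.228], [0.618, 0.209]]
top board 0.83 [206
[... 299 characters left out ...]
.467], [0.0, 0.0, 0.0, 1.0]]
side block 0.8 [260.6, 259.7, 354.9, 328.5] [[0.453, -0.114], [0.571, -0.087], [0.572, -0.161], [0.465, -0.181]]
side offcut 0.97 [255.7, 168.9, 292.0, 204.4] [[0.466, 0.123], [0.521, 0.122], [0.515, 0.037], [0.465, 0.039]]
side stop 0.57 [354.6, 210.0, 381.4, 237.6] [[0.599, -0.003], [0.641, -0.001], [0.632, -0.054], [0.593, -0.056]]
side fence 0.69 [337.6, 133.1, 465.8, 353.1] [[0.609, 0.197], [0.68, 0.241], [0.676, -0.238], [0.636, -0.249]]
side gouge 0.72 [220.6, 220.0, 239.6, 280.0] [[0.398, 0.033], [0.416, 0.035], [0.428, -0.081], [0.412, -0.083]]
side board 0.93 [203.2, 150.3, 471.0, 400.0] [[0.349, 0.197], [0.838, 0.223], [0.678, -0.255], [0.401, -0.241]]
```

View pics/top0.png

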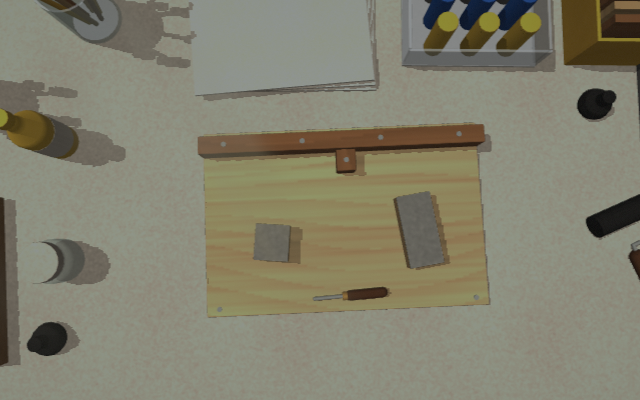

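```bash
cat >> h.py <<'E'
def to(p,yaw):
    """remaining shift/turn to a tool-down pose, in tool axes and units"""
    o=get_obs(); r=R.from_quat(o["tool_rot"])
    s=r.inv().apply(np.array(p)-o["position"])/.08
    g=R.from_quat([np.cos(yaw/2),np.sin(yaw/2),0,0])
    t=min(((r.inv()*g).as_rotvec(),(r.inv()*g*R.from_rotvec([0,0,np.pi])).as_rotvec()),key=np.linalg.norm)/(np.pi/2)
    print("t",round(float(o["time"]),2),"shift",np.round(s,3),"turn",np.round(t,3),"F",np.round(o["ft_force"],1),"grip",round(float(o["grip_width"])*1e3 if 0 else float(o["grip_width"]),4),round(float(o["grip_force"]),1))
E
python3 -c "
from h import *
to([.478,-.134,.25],.187)"
```

```text
t 0.7 shift [ 5.18  -4.396 -0.068] turn [0.    0.    0.078] F [ 0.4 -0.2 -0.4] grip 0.087 0.0
```

The top view shows the fence across the top with the stop at (346,161). The long block is to the right at (420,230), the offcut is at (272,242) and the gouge at (350,294). This matches what the networks reported.

```bash
python3 -m inch '[0.43,-0.36,0,0,0,0, 0.86,-0.72,0,0,0,0, 0.86,-0.72,0,0,0,0]' 87
python3 -m inch '[0.43,-0.36,0,0,0,0, 0.86,-0.72,0,0,0,0, 0.86,-0.72,0,0,0,0]' >/dev/null
python3 -m inch '[0.43,-0.36,0,0,0,0, 0.86,-0.72,0,0,0,0, 0.86,-0.72,0,0,0,0]' >/dev/null
python3 -m inch '[0.43,-0.36,0,0,0,0, 0.86,-0.72,0,0,0,0, 0.86,-0.72,0,0,0,0]' >/dev/null
python3 -m inch '[0.43,-0.36,0,0,0,0, 0.86,-0.72,0,0,0,0, 0.86,-0.72,0,0,0,0, 0.86,-0.72,0,0,0,0]'
python3 - <<'E'
from h import *
to([.488,-.132,.13],.187)
c=get_calibration("wrist"); im=camera("wrist"); cv2.imwrite("pics/w0.png",im[...,::-1])
for t in("block","stop","fence"):
    for r in cut_out("wrist",t)[:1]:
        print(t,round(r["conf"],2),r["bbox"])
        cs,_=cv2.findContours(r["region"].astype(np.uint8),0,2); p=max(cs,key=cv2.contourArea)[:,0]
        z={"block":.042,"stop":.042,"fence":.048}[t]
        w=toz("wrist",p,z,c)[:,:2].astype(np.float32)
        b=cv2.minAreaRect(w); print(np.round(b[0],4),np.round(b[1],4),b[2],np.round(cv2.boxPoints(b),3).tolist())
E
```

```text
time: 0.95
position: [0.2407, -0.5128, 0.2439]
tool_rot: [0.988, 0.156, 0.001, -0.004]
ft_force: [0.9, 0.8, 0.5]
grip_width: 0.0873
grip_force: 0.0
time: 2.03
position: [0.4313, -0.2146, 0.2447]
tool_rot: [0.988, 0.157, 0.0, 0.0]
ft_force: [0.5, -1.3, -0.9]
grip_width: 0.087
grip_force: 0.0
t 2.03 shift [ 0.994 -0.764  1.433] turn [ 0.    -0.     0.081] F [ 0.5 -1.3 -0.9] grip 0.087 0.0
block 0.58 [240.9, 40.9, 300.2, 140.6]
[ 0.5139 -0.1286] [0.1111 0.0567] 11.051941871643066 [[0.45399999618530273, -0.11100000143051147], [0.4650000035762787, -0.16699999570846558], [0.5740000009536743, -0.1459999978542328], [0.5630000233650208, -0.09000000357627869]]
stop 0.47 [199.4, 3.0, 221.0, 5.8]
[ 0.597  -0.0276] [0.0052 0.0283] 9.139674186706543 [[0.5920000076293945, -0.014000000432133675], [0.597000002861023, -0.041999999433755875], [0.6019999980926514, -0.04100000113248825], [0.597000002861023, -0.013000000268220901]]
fence 0.61 [339.3, 3.4, 392.5, 10.4]
[ 0.637 -0.201] [0.0163 0.0576] 22.027685165405273 [[0.6190000176429749, -0.1770000010728836], [0.6399999856948853, -0.23100000619888306], [0.6549999713897705, -0.22499999403953552], [0.6340000033378601, -0.17100000381469727]]
```

The wrist estimate agrees with the first one: centre (0.513, -0.128), yaw about 0.19. Next I go above the grasp point and descend.

```bash
python3 -m inch '[0.5,-0.38,0.2,0,0,0, 0.99,-0.76,0.5,0,0,0.04, 0.99,-0.76,0.8,0,0,0.08, 0.99,-0.76,0.95,0,0,0.08, 0.99,-0.76,0.95,0,0,0.08]'; python3 -c "
from h import *
to([.488,-.132,.038],.19)"
```

```text
time: 2.65
position: [0.4855, -0.1336, 0.1656]
tool_rot: [0.996, 0.092, -0.003, -0.002]
ft_force: [-0.5, -0.0, -0.1]
grip_width: 0.0871
grip_force: 0.0
t 2.65 shift [ 0.044 -0.008  1.595] turn [-0.003  0.004 -0.004] F [-0.5 -0.  -0.1] grip 0.0871 0.0
```

```bash
python3 -m inch '[0.03,-0.01,0.4,0,0,0, 0.03,-0.01,0.8,0,0,0, 0.03,-0.01,0.8,0,0,0]' >/dev/null
python3 -m inch '[0,0,0.3,0,0,0, 0,0,0.55,0,0,0, 0,0,0.7,0,0,0, 0,0,0.79,0,0,0, 0,0,0.79,0,0,0, 0,0,0.79,0,0,0]'
python3 -m inch '[0,0,0,0,0,0, 0,0,0,0,0,0, 0,0,0,0,0,0, 0,0,0,0,0,0, 0,0,0,0,0,0, 0,0,0,0,0,0]' 40 25
python3 - <<'E'
from h import *
to([.561,-.0625,.038],.059)
for n in ("top","side"):
    im=camera(n); cv2.imwrite(f"pics/{n}1.png",im[...,::-1])
E
```

```text
time: 3.4
position: [0.4901, -0.1339, 0.0425]
tool_rot: [0.996, 0.091, 0.001, 0.0]
ft_force: [0.5, 0.0, -0.3]
grip_width: 0.0867
grip_force: 0.0
time: 3.9
position: [0.4896, -0.1327, 0.0415]
tool_rot: [0.996, 0.092, 0.0, 0.0]
ft_force: [0.1, -0.5, -0.7]
grip_width: 0.0546
grip_force: 0.0
t 3.9 shift [ 1.038 -0.699  0.044] turn [ 0.   -0.    0.08] F [ 0.1 -0.5 -0.7] grip 0.0546 0.0
```

View pics/side1.png

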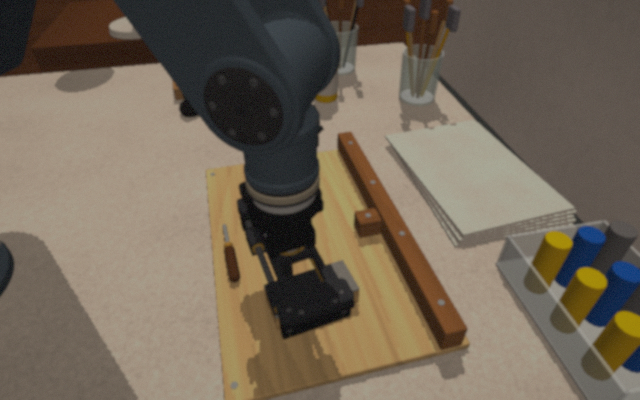

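The side view shows the fingers straddling the block around (310,290), clear of everything else. They aren't fully closed yet, so I finish closing, then slide to a point just short of the corner and square up.

```bash
python3 -m inch '[0,0,0.04,0,0,0, 0,0,0.04,0,0,0, 0,0,0.04,0,0,0, 0,0,0.04,0,0,0]' 30 40
python3 -m inch '[0.1,-0.08,0,0,0,0, 0.25,-0.2,0,0,0,0.02, 0.4,-0.3,0,0,0,0.04, 0.55,-0.4,0,0,0,0.06, 0.7,-0.5,0,0,0,0.08, 0.8,-0.57,0,0,0,0.08, 0.88,-0.62,0,0,0,0.08, 0.88,-0.62,0,0,0,0.08]'
python3 - <<'E'
from h import *
to([.561,-.0625,.038],.059)
c=get_calibration("wrist"); im=camera("wrist"); cv2.imwrite("pics/w2.png",cv2.resize(im[:200,120:440,::-1],None,fx=2.4,fy=2.4))
n="top"; im=camera(n); cv2.imwrite("pics/top2.png",cv2.resize(im[100:300,240:480,::-1],None,fx=3,fy=3))
E
```

```text
time: 4.33
position: [0.4897, -0.1327, 0.0404]
tool_rot: [0.996, 0.092, 0.001, 0.0]
ft_force: [-3.3, 1.0, 20.4]
grip_width: 0.0517
grip_force: 40.0
time: 5.0
position: [0.5517, -0.0706, 0.0404]
tool_rot: [1.0, 0.03, 0.002, 0.0]
ft_force: [0.4, 2.2, 15.6]
grip_width: 0.0517
grip_force: 40.0
t 5.0 shift [ 0.122 -0.094  0.031] turn [ 0.001 -0.002  0.   ] F [ 0.4  2.2 15.6] grip 0.0517 40.0
```

View pics/w2.png

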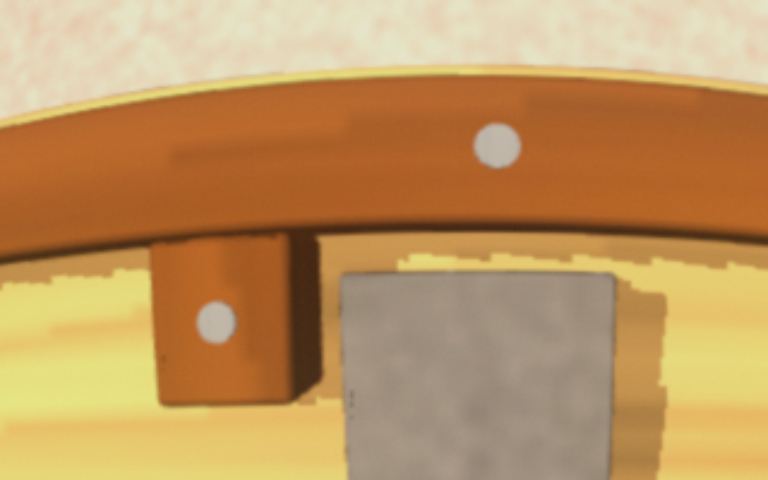

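View pics/top2.png

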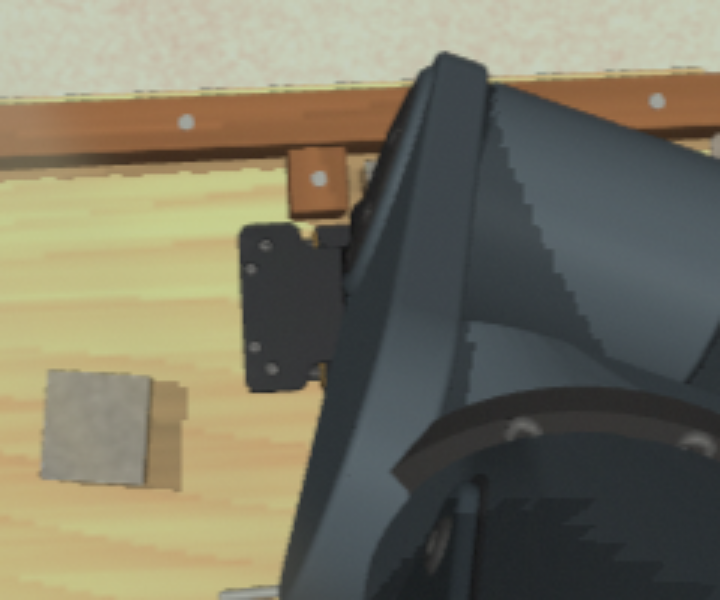

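In the wrist crop the block (left edge at column 342) sits about 8 mm right of the stop (column 320) and about 8 mm short of the fence (rows 232 to 270). It looks square. The top view shows the offcut and gouge undisturbed. I advance in small steps and watch the force.

```bash
python3 -m inch '[0.03,0,0,0,0,0, 0.06,0,0,0,0,0, 0.08,0,0,0,0,0, 0.1,0,0,0,0,0, 0.12,0,0,0,0,0, 0.12,0,0,0,0,0]' - 55
python3 -m inch '[0,-0.02,0,0,0,0, 0,-0.04,0,0,0,0, 0,-0.06,0,0,0,0, 0,-0.08,0,0,0,0, 0,-0.1,0,0,0,0, 0,-0.1,0,0,0,0]'
```

```text
time: 5.6
position: [0.5583, -0.0705, 0.0404]
tool_rot: [1.0, 0.03, -0.001, 0.0]
ft_force: [-6.2, -0.3, 17.7]
grip_width: 0.0513
grip_force: 55.0
time: 6.1
position: [0.5597, -0.064, 0.0404]
tool_rot: [1.0, 0.029, 0.001, 0.001]
ft_force: [-3.0, -4.6, 16.0]
grip_width: 0.0516
grip_force: 55.0
```

```bash
for i in 1 ; do python3 -m inch '[0.02,0,0,0,0,0, 0.04,0,0,0,0,0, 0.04,0,0,0,0,0]'; done
python3 -m inch '[0,-0.02,0,0,0,0, 0,-0.03,0,0,0,0, 0,-0.03,0,0,0,0]'
python3 - <<'E'
from h import *
to([.561,-.0625,.038],.059)
im=camera("wrist"); cv2.imwrite("pics/w3.png",cv2.resize(im[:200,120:440,::-1],None,fx=2.4,fy=2.4))
E
```

```text
time: 6.35
position: [0.5598, -0.0639, 0.0404]
tool_rot: [1.0, 0.029, -0.002, 0.001]
ft_force: [-9.8, -7.6, 20.7]
grip_width: 0.0515
grip_force: 55.0
time: 6.6
position: [0.5597, -0.062, 0.0404]
tool_rot: [1.0, 0.029, -0.002, 0.001]
ft_force: [-9.8, -9.5, 18.7]
grip_width: 0.0517
grip_force: 55.0
t 6.6 shift [0.016 0.006 0.03 ] turn [ 0.001  0.002 -0.001] F [-9.8 -9.5 18.7] grip 0.0517 55.0
```

View pics/w3.png

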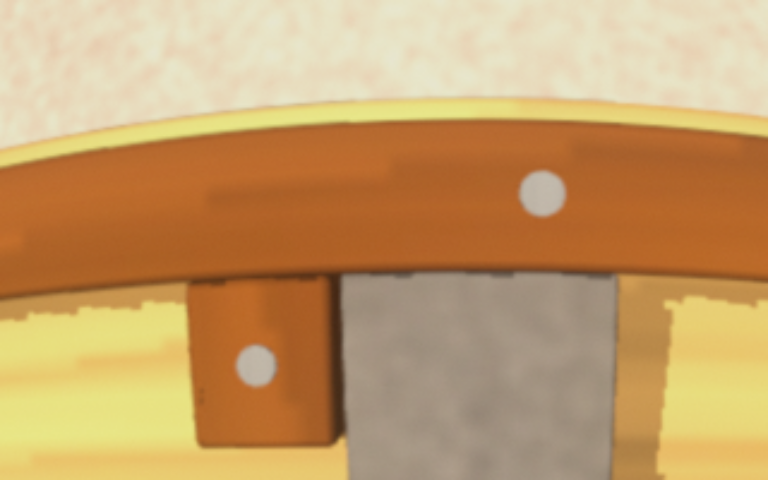

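The block end is now on the fence (row 272). Its side is within about 1 mm of the stop (column 342), so I keep pushing sideways.

```bash
python3 -m inch '[0,-0.02,0,0,0,0, 0,-0.03,0,0,0,0, 0,-0.03,0,0,0,0]'
python3 -m inch '[0.01,-0.02,0,0,0,0, 0.02,-0.03,0,0,0,0, 0.02,-0.03,0,0,0,0]'
```

```text
time: 6.9
position: [0.5596, -0.0602, 0.0404]
tool_rot: [1.0, 0.028, -0.002, 0.001]
ft_force: [-10.8, -11.1, 19.4]
grip_width: 0.0515
grip_force: 55.0
time: 7.15
position: [0.5598, -0.0599, 0.0404]
tool_rot: [1.0, 0.029, -0.003, 0.003]
ft_force: [-13.4, -20.1, 21.2]
grip_width: 0.0519
grip_force: 55.1
```

```bash
python3 -m inch '[0.02,-0.01,0.01,0,0,0, 0.03,-0.02,0.01,0,0,0, 0.03,-0.02,0.01,0,0,0]' - 60
python3 -m inch '[0,0,0,0,0,0, 0,0,0,0,0,0, 0,0,0,0,0,0, 0,0,0,0,0,0, 0,0,0,0,0,0, 0,0,0,0,0,0]'
python3 - <<'E'
from h import *
to([.561,-.0625,.038],.059)
im=camera("wrist"); cv2.imwrite("pics/w4.png",cv2.resize(im[:200,120:440,::-1],None,fx=2.4,fy=2.4))
im=camera("side"); cv2.imwrite("pics/s4.png",cv2.resize(im[130:350,200:470,::-1],None,fx=2.7,fy=2.7))
E
```

```text
time: 7.4
position: [0.5599, -0.0598, 0.0401]
tool_rot: [1.0, 0.031, -0.006, 0.004]
ft_force: [-20.4, -27.7, 27.4]
grip_width: 0.0519
grip_force: 60.1
time: 7.9
position: [0.5599, -0.0598, 0.0401]
tool_rot: [1.0, 0.031, -0.006, 0.003]
ft_force: [-19.9, -26.5, 27.8]
grip_width: 0.0515
grip_force: 60.1
t 7.9 shift [0.012 0.035 0.026] turn [0.004 0.007 0.001] F [-19.9 -26.5  27.8] grip 0.0515 60.1
```

View pics/w4.png

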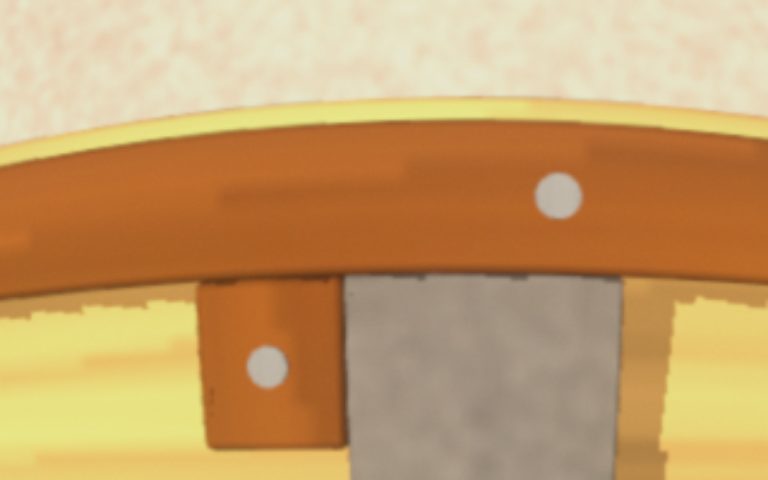

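View pics/s4.png

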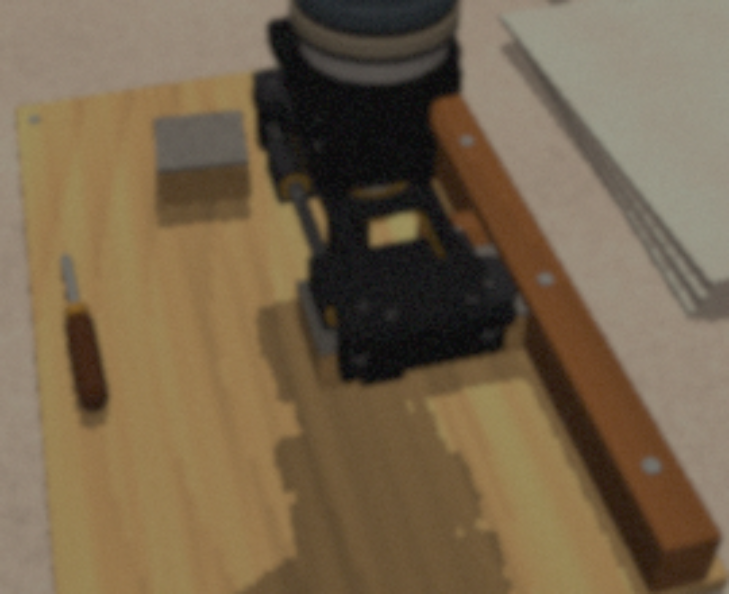

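The wrist crop shows the block flush to the fence (row 275) and the stop (column 345), square and with no gaps. The side crop shows the offcut and gouge where they were. The forces are steady at about 20, 27 and 28 N.

```bash
python3 -c "
from rig import *
print(hand_in()); print(get_obs()['ft_force'])"
```

```text
the job is handed in; nothing more can be done
None
the job is handed in; nothing more can be done
```

I handed in the job with the long block gripped at 60 N, flush against the fence and stop, with the wrist reading about 20 N into the fence, 27 N into the stop and 28 N down; the offcut and gouge looked unmoved in the last pictures, and the hand-in returned no verdict.

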